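Fit the new drive gear on the aerial drive's splined shaft and hold it home

ROBOT

A 7-joint arm with a two-finger parallel gripper is mounted at the origin on the work surface. World frame = base frame: x ahead of the robot, y to its left, z up, the work surface at z = 0. Lengths are in m, angles in rad, forces in N, time in s.
With the tool pointing down it reaches from about 0.4 to 0.85 m from the base axis. Payload 6.9 kg.
Tool frame: the origin (TCP) lies midway between the tips of the shut fingers; the grasp point (between the pads) lies ctrl.grip_point_offset behind it (ctrl.grip_point_offset is the distance from the TCP to the grasp point, in m); z points along the fingers, x is the direction in which the jaws open and shut, and the axes are right-handed (so a half turn about z gives the same grasp; the last joint's range is limited). The gripper opens to 85 mm and grips with 20 to 120 N. Pads are 22 mm wide; open, the fingers measure 114 mm over their backs; the gripper's body (76 mm by 85 mm) begins 54 mm behind the grasp point. The pads swing forward as they close: fully open they stand 13 mm farther back than shut.
Start: joints at [1.319, 0.507, -0.238, 1.5, 0.126, 1.149, -0.155], TCP at [0.219, -0.585, 0.231] pointing down, gripper open.
Joint ranges: [-3.08, 3.08], [-0.24, 2.05], [-1.43, 1.35], [0, 2.5], [-1.52, 4.66], [0.17, 1.96], [-2.89, 2.89]. Speed limits (rad/s): [2.39, 2.39, 3.14, 3.14, 3.14, 3.14, 3.14].

INTERFACE

Orientations are given as a unit quaternion [w, x, y, z].
In Python, from rig import ctrl gives the robot as it stands.
- The arm moves only by the shell command python3 -m pendant 'ROWS' [OPENING] [FORCE]. ROWS is JSON, a list of rows, each a list of 6 numbers: the shift along the tool's x, y, z in units of 0.5 m (1.0 is 0.5 m), then the turn, a rotation vector about the tool's x, y, z in units of 120 degrees (1.0 is 120 degrees). A call has 1 to 5 rows; each row is the pose to reach, as a shift and turn from the pose commanded when the call began, along the tool's axes at that moment; what a row does not reach only later rows make up. A row lasts 1/12 s, in which the tool goes at most 41.7 mm and 7.16 degrees, less where a joint would pass 70% of its speed; a pose out of reach is approached as far as the arm can. A call with a number of a shift or a turn outside -1 to 1 is refused whole. A call with a gripper value outside its range is refused whole. OPENING is the opening, from 0 (shut) to 1 (fully open), set as the call begins (- or left out, the last holds). The fingers move at their own pace and stop on an object; FORCE is the grip in N (left out, the last holds). Time passes only in rows, so rows that repeat a pose let the fingers close. It gives the time, the measured TCP pose, the force and the opening at its end, in the units of the state.
- ctrl.get_state(): the state, without advancing time (a new reading comes with each control period).
- ctrl.snapshot(name): name is "scene" or "top"; returns a dict with "image" (420x560x3 uint8, blue, green, red), "fx", "fy", "cx", "cy" (pixels), "world_from_camera" (4x4, takes a point from camera to world coordinates). Camera axes: x right, y up, looking along -z (the intrinsics and any distortion apply to the point x, -y, -z); pixel columns grow to the right and rows downward; lengths in m; the calibration is good to about 2 mm. A picture is of the moment at which its call begins. There is no depth.
- ctrl.finish_job(): hands the job in, once; it reports no verdict.
The state is a dict: "time_s": time; "qpos": joint angles; "qvel": joint speeds; "joint_torque": joint torques, N m; "ee_pos": TCP position; "ee_rot": TCP orientation; "contact_force": force on the tool from outside, world axes, zero at the start; "ft_torque": the same for the moment, N m; "gripper_width": opening from 0.0 (shut) to 1.0 (fully open).
Only numpy, scipy, OpenCV 4.12 (cv2) and the standard library are available. Lean on these libraries where they do the work, as an engineer would, in place of code of your own. Each camera call takes 0.05 s, during which the arm holds its last target.

TASK

Fit the new white-rimmed gear, boss up, on the upright splined shaft of the aerial drive: turn it until the splines mesh, slide it down and press it fully home against the spring washer. Do not let go at the end: finish with the gear still held pressed fully home, so that I can tighten the grub screw in its boss. Leave the old brown gear and the other things on the bench where they are.

Things in the scene. Friction and masses are not known exactly. Their poses are not given: they have to be found in the camera images.
- gear: new gear, 0.28 kg, flat on the bench, boss up: ivory toothed rim 88 mm wide, 16 mm thick; bright steel boss 50 mm wide rises to 42 mm. Bore through it: 6 grooves 9 mm wide, 60 deg apart, 37 mm across groove bottoms, 29 mm across the lands. Origin: centre of underside, z up; x (and every 60 deg from it) points along a groove. It fits when its x and the shaft's differ by a multiple of 60 deg
- gear_top (a point): centre of the top of the new gear's round boss, 42 mm above its underside; axes as the gear's. The boss (50 mm wide, free for 26 mm down to the rim) is the place to grip
- shaft_end (a point): centre of the upper end of the drive's upright splined shaft, 142 mm above the bench. Below it: plain round nose 27 mm wide, 14 mm long, its tip tapering to 19 mm over 6 mm; splines to 50 mm, where the bearing face is. z up; x points through a key. The shaft does not turn (worm drive). Gear fully home: underside 47 mm below this point, the nose stands 5 mm out of the boss
- key_top (a point): on the shaft axis, 14 mm below its end: where the 6 keys begin (7 mm wide, 60 deg apart, 35 mm across, 27 mm between; upper ends chamfered 2 mm); axes as shaft_end's. A gear that is not lined up stops here. Play in mesh: about 3 deg either way, 1 mm sideways
- drive: drive unit, fixed on the bench: grey aluminium gearbox 124 x 116 mm, top 82 mm high with a bearing boss to 92 mm, on a dark plate 170 x 150 mm; finned motor, dark blue-grey with black end, lies along +x to 227 mm from the shaft, at most 93 mm high. Origin: on the shaft axis at bench level, z up
- washer (a joint): travel (m) of the brass-coloured spring washer (54 mm wide, 37 mm hole) round the foot of the splines, downwards: 0 = free, top face 37 mm below the shaft's end; 0.010 = flat on a hard stop, gear fully home. The gear's underside meets it. It pushes up with 4 N at 0, rising evenly to 14 N at 0.010, so it lifts the gear off again when nobody presses
- old_gear: the worn gear that was taken off: same shape and size as the new one but with a dark brown toothed rim with several broken teeth and a brown, rusty boss; lies flat, boss up. Not to be fitted. Origin: centre of its underside
- bearing: ball bearing, bright steel ring, 72 mm outside, 35 mm bore, 17 mm high, lying flat; origin: centre of its underside
- tape: roll of green tape, 90 mm outside, 63 mm hole, 19 mm high, lying flat; origin: centre of its underside
- meter: dark grey hand-held multimeter, 78 x 158 x 30 mm, lying on its back; origin: centre of its underside, y along its length
- screwdriver: screwdriver with blue handle, 190 mm long, 26 mm thick, lying; origin: below its middle, x along it towards the blade
- hexkey: dark L-shaped hex key, 90 x 30 mm, 8 mm thick, lying; origin: on the bench below its long leg, x along the long leg
- tin: flat round grease tin, blue with a bright screw lid, shut, 73 mm across, 35 mm high; origin: centre of its underside
There are look-alikes about, which are no part of the job. Leave any orange or red look-alike of the gear alone.

How it is judged:
By the outcome, as a careful person would: the job done as asked, in the order asked, and still so for the second after the job is handed in, while the arm keeps its last pose, push and grip.
It also fails if it takes over 35 s, if anything falls off the work surface, if the arm or the gripper's body presses on something with over 40 N, if the wrist force passes 120 N, or if a joint passes its speed limit or range.

## Working session

There is one attempt and no reset: what is moved stays moved. The work goes in short steps, Python scripts to look and compute and a shell command to move; the robot and the scene stay as the last step left them, time stands still between calls to the robot, and variables do not carry over. Pictures are saved under pics/ and viewed, and the job is handed in when it is done.

```bash
ls; mkdir -p pics; python3 - <<'E'
from rig import ctrl
import cv2, numpy as np
print(ctrl.grip_point_offset)
s=ctrl.get_state(); print({k:np.round(v,4).tolist() for k,v in s.items()})
for n in("scene","top"):
    d=ctrl.snapshot(n); cv2.imwrite(f"pics/{n}0.png",d["image"]); print(n,[k for k in d], d["fx"],d["fy"],d["cx"],d["cy"]); print(np.round(d["world_from_camera"],4).tolist())
E
```

```text
pics
0.0187
{'time_s': 0.0, 'qpos': [1.3185, 0.5083, -0.2376, 1.5012, 0.1257, 1.1489, -0.1548], 'qvel': [0.0013, 0.0004, 0.0007, -0.0003, -0.0003, -0.0009, -0.0026], 'joint_torque': [0.0001, -62.0596, -2.1865, -24.9652, 0.0128, 0.012, -0.0], 'ee_pos': [0.2187, -0.585, 0.2304], 'ee_rot': [-0.0005, 0.8217, -0.57, -0.0007], 'contact_force': [-0.3482, -0.2686, 0.6657], 'ft_torque': [-0.0659, -0.0353, 0.0569], 'gripper_width': 0.9952}
scene ['image', 'fx', 'fy', 'cx', 'cy', 'world_from_camera'] 431.20069098677146 431.20069098677146 282.2751699012903 208.61962056373002
[[-0.6778, -0.6349, 0.3707, 0.9992], [0.7351, -0.5777, 0.3547, 0.5182], [-0.0111, 0.513, 0.8583, 1.1009], [0.0, 0.0, 0.0, 1.0]]
top ['image', 'fx', 'fy', 'cx', 'cy', 'world_from_camera'] 479.5321113028841 479.5321113028841 279.7964968406371 210.45403555286143
[[-0.0146, 0.9808, -0.1947, 0.3623], [-0.9999, -0.0142, 0.0034, 0.1086], [0.0006, 0.1947, 0.9809, 1.1049], [0.0, 0.0, 0.0, 1.0]]
```

View pics/scene0.png

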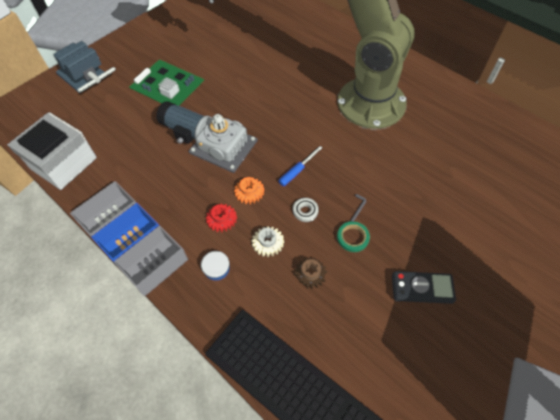

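View pics/top0.png

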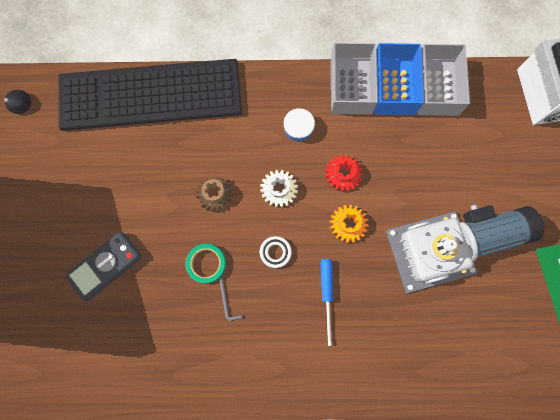

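The top view shows the ivory gear at (279,188), with the brown (214,194), red (345,173) and orange (349,224) look-alikes around it. The shaft is at about (449,245). The ivory-rimmed gear with the bright boss fits the description; I'll confirm it in an enlarged crop.

```bash
cat > h.py <<'E'
import numpy as np, cv2
from rig import ctrl
def K(d): return np.array([[d["fx"],0,d["cx"]],[0,d["fy"],d["cy"]],[0,0,1.]])
def ray(d,u,v,z):
    T=np.array(d["world_from_camera"]); r=T[:3,:3]@np.array([(u-d["cx"])/d["fx"],-(v-d["cy"])/d["fy"],-1])
    o=T[:3,3]; return o+r*(z-o[2])/r[2]
def proj(d,P):
    T=np.array(d["world_from_camera"]); c=(np.atleast_2d(P)-T[:3,3])@T[:3,:3]
    return np.c_[d["cx"]-d["fx"]*c[:,0]/c[:,2], d["cy"]+d["fy"]*c[:,1]/c[:,2]]
E
python3 - <<'E'
import cv2,numpy as np
t=cv2.imread("pics/top0.png"); s=cv2.imread("pics/scene0.png")
def crop(i,u,v,r=26,n=390): return cv2.resize(i[v-r:v+r,u-r:u+r],(n,n),interpolation=cv2.INTER_CUBIC)
cv2.imwrite("pics/c1.png",np.hstack([crop(t,279,188),crop(t,449,245)]))
cv2.imwrite("pics/c2.png",np.hstack([crop(s,267,240),crop(s,222,128)]))
E
```

```text
(no output)
```

View pics/c1.png

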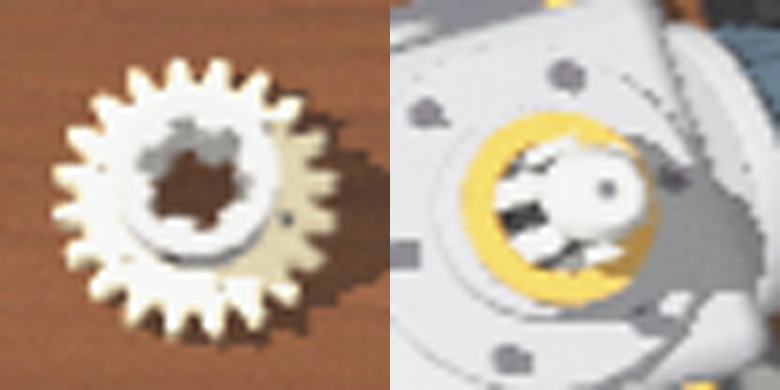

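View pics/c2.png

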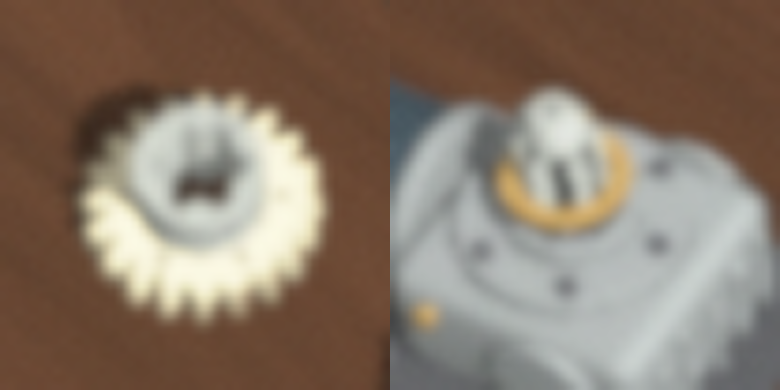

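```bash
python3 - <<'E'
from h import *
import pickle
T=ctrl.snapshot("top"); S=ctrl.snapshot("scene"); pickle.dump((T,S),open("snap.pkl","wb"))
cv2.imwrite("pics/top1.png",T["image"])
px=lambda u,v,U,V:(U-26+(u+.5)/7.5-.5,V-26+(v+.5)/7.5-.5)
print("gear boss top",ray(T,*px(203,184,279,188),.042), ray(S,*px(195,168,267,240),.042))
print("shaft end",ray(T,*px(217,187,449,245),.142),ray(S,*px(165,125,222,128),.139))
print("washer",ray(T,*px(168,207,449,245),.105),ray(S,*px(175,172,222,128),.105))
# white gear mask
for n,d in(("T",T),("S",S)):
    im=d["image"].astype(int)
    c=(280,188) if n=="T" else (268,240)
    yy,xx=np.mgrid[:420,:560]; near=(np.hypot(xx-c[0],yy-c[1])<30)
    m=(near&(im[...,0]>110)).astype(np.uint8)
    k=cv2.connectedComponents(m)[1]; 
    cs,_=cv2.findContours(m,cv2.RETR_EXTERNAL,cv2.CHAIN_APPROX_NONE); cc=max(cs,key=cv2.contourArea)
    (u,v),r=cv2.minEnclosingCircle(cc); print(n,u,v,r,ray(d,u,v,.012))
E
```

```text
gear boss top [0.62991203 0.10440872 0.042     ] [0.63563837 0.108115   0.042     ]
shaft end [ 0.48030371 -0.24059921  0.142     ] [ 0.48294772 -0.23439917  0.139     ]
washer [ 0.47942549 -0.23985087  0.105     ] [ 0.4793778  -0.23924531  0.105     ]
T 278.5 188.0 19.006677627563477 [0.63291592 0.10701606 0.012     ]
S 267.5 240.5 16.140111923217773 [0.63392915 0.10836249 0.012     ]
```

```bash
cat >> h.py <<'E'
def bore(cx,cy,z,yaw,rl,rg,w,n=6):
    # outline: circle rl with n slots of width w out to rg
    p=[]
    for t in np.radians(np.arange(0,360,1.)):
        k=np.round(t/(np.pi/3))*np.pi/3; dt=t-k
        r=rl
        if abs(rl*np.sin(dt))<w/2: r=rg
        p.append((cx+r*np.cos(t+yaw),cy+r*np.sin(t+yaw),z))
    return np.array(p)
def circ(cx,cy,z,r):
    t=np.radians(np.arange(0,360,3)); return np.c_[cx+r*np.cos(t),cy+r*np.sin(t),0*t+z]
def overlay(d,polys,c,r=26,n=390):
    f=n/(2*r); u,v=c
    im=cv2.resize(d["image"][v-r:v+r,u-r:u+r],(n,n),interpolation=cv2.INTER_CUBIC)
    for P,col in polys:
        q=(proj(d,P)-[u-r,v-r]+.5)*f-.5
        cv2.polylines(im,[np.round(q*8).astype(np.int32)],True,col,1,cv2.LINE_AA,3)
    return im
E
python3 - <<'E'
from h import *
import pickle
T,S=pickle.load(open("snap.pkl","rb"))
R=(0,0,255);B=(255,0,0);G=(0,160,0)
x,y=.6325,.1065
rows=[]
for yd in (0,30):
    pol=[(circ(x,y,.042,.025),R),(circ(x,y,.016,.044),B),(bore(x,y,.042,np.radians(yd),.0145,.0185,.009),R)]
    rows.append(np.hstack([overlay(T,pol,(279,188),23,300),overlay(S,pol,(267,240),23,300)]))
cv2.imwrite("pics/o1.png",np.vstack(rows))
x,y=.480,-.2395; rows=[]
for yd in (0,30):
    pol=[(circ(x,y,.105,.027),R),(circ(x,y,.142,.0095),B),(circ(x,y,.136,.0135),G),(bore(x,y,.128-.002,np.radians(yd),.0135,.0175,.007),R)]
    rows.append(np.hstack([overlay(T,pol,(449,245),20,300),overlay(S,pol,(222,128),20,300)]))
cv2.imwrite("pics/o2.png",np.vstack(rows))
E
```

```text
(no output)
```

View pics/o1.png

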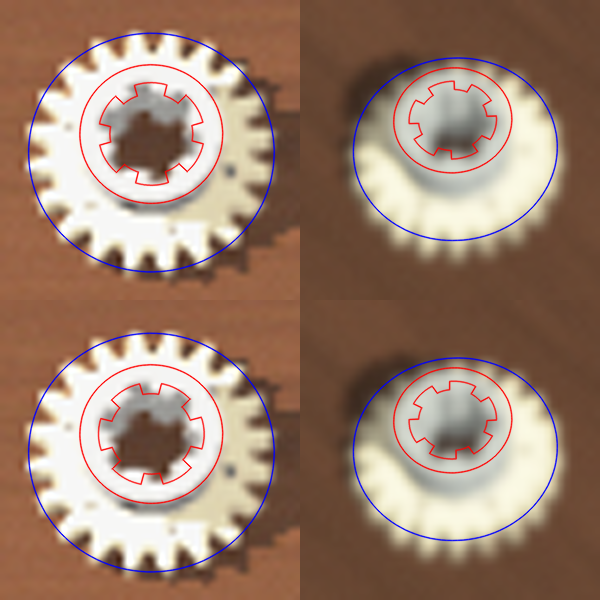

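View pics/o2.png

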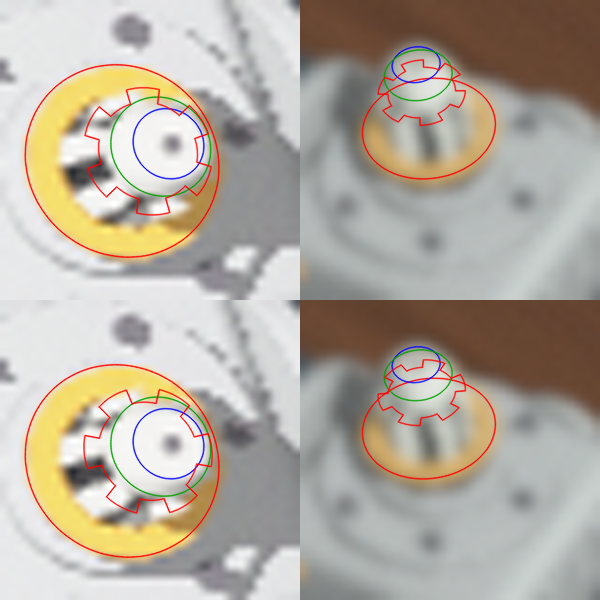

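```bash
python3 - <<'E'
from h import *
import pickle
T,S=pickle.load(open("snap.pkl","rb"))
R=(0,0,255);B=(255,0,0);G=(0,160,0)
x,y=.6325,.107
ims=[]
for yd in (None,10,20,30,40,50):
    pol=[] if yd is None else [(bore(x,y,.042,np.radians(yd),.0145,.0185,.009),R)]
    ims.append(overlay(T,pol,(280,186),11,260))
cv2.imwrite("pics/o3.png",np.vstack([np.hstack(ims[:3]),np.hstack(ims[3:])]))
x,y=.480,-.2395; ims=[]
for yd in (None,0,10,20,30,40):
    pol=[] if yd is None else [(bore(x,y,.105,np.radians(yd),.0135,.0175,.007),R)]
    ims.append(overlay(T,pol,(447,245),13,260))
cv2.imwrite("pics/o4.png",np.vstack([np.hstack(ims[:3]),np.hstack(ims[3:])]))
E
```

```text
(no output)
```

View pics/o3.png

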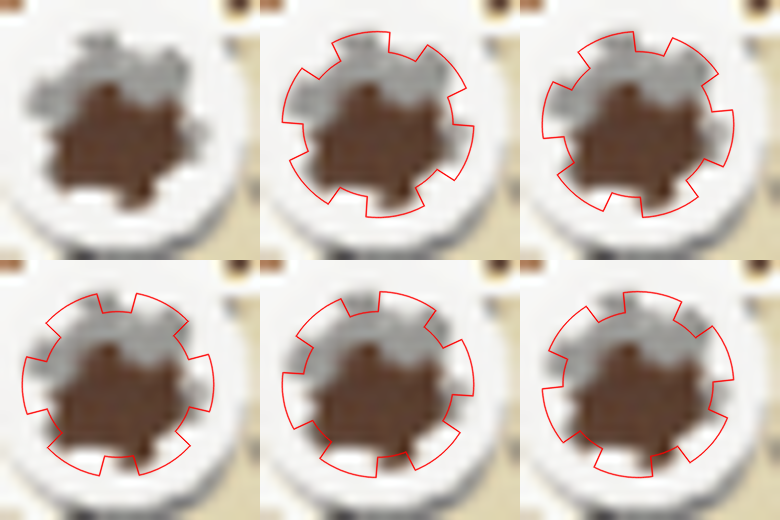

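View pics/o4.png

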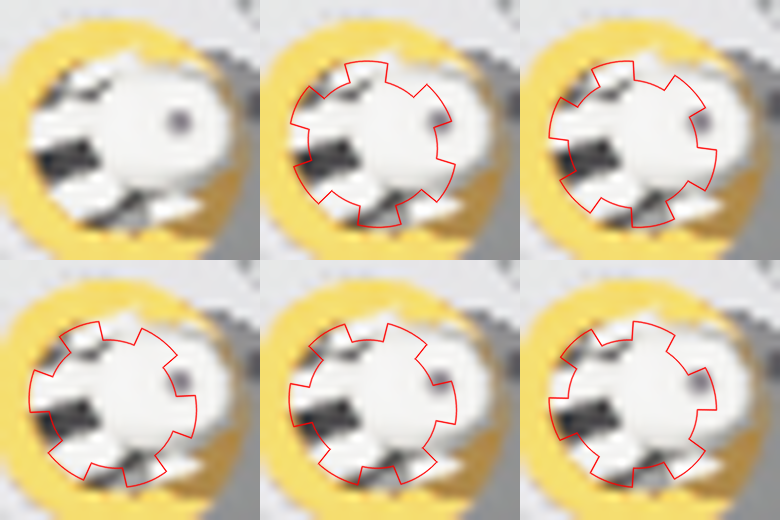

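```bash
python3 - <<'E'
from h import *
import pickle
T,S=pickle.load(open("snap.pkl","rb"))
R=(0,0,255);B=(255,0,0);G=(0,160,0)
x,y=.480,-.2395; ims=[]
def keys(yaw):
    out=[]
    for k in range(6):
        a=yaw+k*np.pi/3; u=np.array([np.cos(a),np.sin(a)]); n=np.array([-u[1],u[0]])
        for s in(-1,1):
            c=lambda r,z:[*(np.array([x,y])+u*np.sqrt(r*r-.0035**2)+n*s*.0035),z]
            out.append((np.array([c(.0135,.128),c(.0175,.126),c(.0175,.105),c(.0135,.105)]),R if s>0 else B))
    return out
for yd in (10,15,20,25,30,35):
    pol=keys(np.radians(yd))
    ims.append(overlay(T,pol,(447,245),13,260))
cv2.imwrite("pics/o5.png",np.vstack([np.hstack(ims[:3]),np.hstack(ims[3:])]))
ims=[]
for yd in (10,15,20,25,30,35):
    pol=keys(np.radians(yd))
    ims.append(overlay(S,pol,(220,126),13,260))
cv2.imwrite("pics/o6.png",np.vstack([np.hstack(ims[:3]),np.hstack(ims[3:])]))
E
```

```text
(no output)
```

View pics/o5.png

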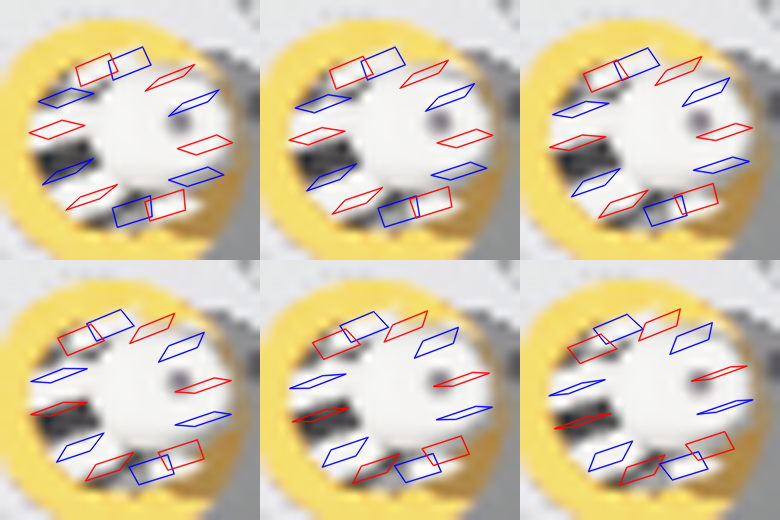

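View pics/o6.png

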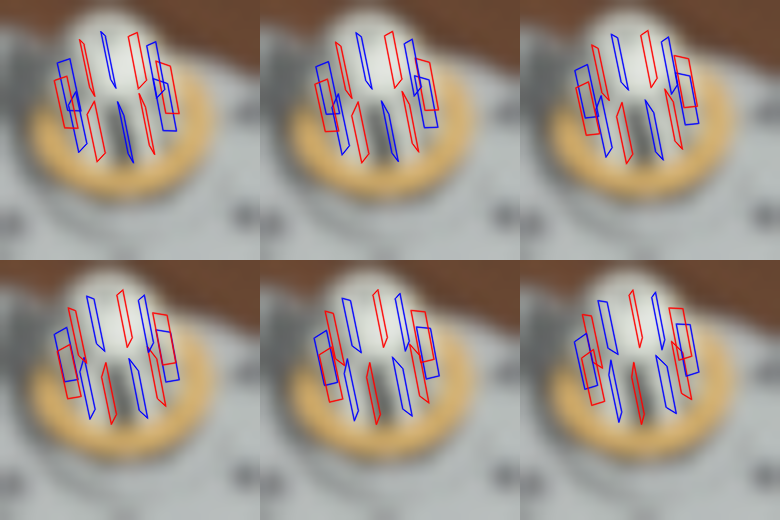

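```bash
python3 - <<'E'
from h import *
import pickle
T,S=pickle.load(open("snap.pkl","rb"))
R=(0,0,255);B=(255,0,0)
x,y=.632,.1065
pol=[(circ(x,y,.042,.025),R),(circ(x,y,.016,.025),B)]
cv2.imwrite("pics/o7.png",np.hstack([overlay(T,[],(280,188),15,390),overlay(T,pol,(280,188),15,390)]))
E
```

```text
(no output)
```

View pics/o7.png

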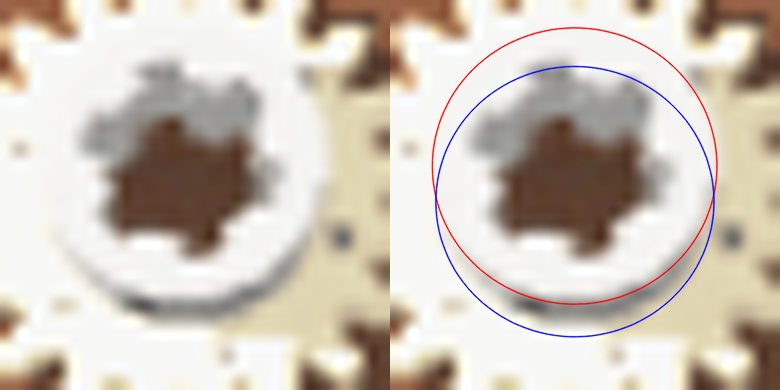

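```bash
cat >> h.py <<'E'
from scipy.spatial.transform import Rotation as Ro
def pose():
    s=ctrl.get_state(); w,a,b,c=s["ee_rot"]; return s,np.array(s["ee_pos"]),Ro.from_quat([a,b,c,w])
def to(x,y,z,yaw=None):
    """shift/turn (pendant units) from measured pose to tcp x,y,z, tool down with tool-x at world yaw (deg, mod 180)"""
    s,p,R=pose(); M=R.as_matrix(); cur=np.degrees(np.arctan2(M[1,0],M[0,0]))
    yt=cur if yaw is None else cur+((yaw-cur+90)%180-90)
    G=Ro.from_euler('z',yt,degrees=True)*Ro.from_euler('x',180,degrees=True)
    d=M.T@(np.array([x,y,z])-p)/.5; t=np.degrees((R.inv()*G).as_rotvec())/120
    print("t",round(s["time_s"],2),"p",p.round(4),"yaw",round(cur,2),"F",np.round(s["contact_force"],1),"w",round(s["gripper_width"],3),"q7",round(s["qpos"][6],2))
    print("shift",d.round(4),"turn",t.round(4))
E
python3 -c "
from h import *
to(.6325,.107,.2)"
```

```text
t 0.2 p [ 0.2187 -0.5852  0.2308] yaw -69.5 F [ 0.4 -0.5 -1.3] w 1.001 q7 -0.15
shift [-1.0068 -1.2599  0.0626] turn [-0.      0.0005 -0.    ]
```

```bash
python3 -m pendant '[[-0.3,-0.38,0,0,0,0],[-0.3,-0.38,0,0,0,0],[-0.3,-0.38,0,0,0,0],[-0.3,-0.38,0,0,0,0],[-0.3,-0.38,0,0,0,0]]' 1; python3 -c "
from h import *
to(.6325,.107,.2)"
```

```text
time_s: 0.62
ee_pos: [0.3273, -0.4054, 0.2312]
ee_rot: [-0.0, 0.822, -0.57, -0.0]
contact_force: [1.3, -0.5, -0.3]
gripper_width: 0.998
t 0.62 p [ 0.3273 -0.4054  0.2312] yaw -69.52 F [ 1.3 -0.5 -0.3] w 0.998 q7 -0.49
shift [-0.7465 -0.9303  0.0625] turn [-0.  0. -0.]
```

```bash
python3 -m pendant '[[-0.74,-0.92,0.06,0,0,0],[-0.74,-0.92,0.06,0,0,0],[-0.74,-0.92,0.06,0,0,0],[-0.74,-0.92,0.06,0,0,0],[-0.74,-0.92,0.06,0,0,0]]'; python3 -c "
from h import *
to(.6325,.107,.2)"
```

```text
time_s: 1.03
ee_pos: [0.4336, -0.2265, 0.2208]
ee_rot: [0.0, 0.822, -0.57, 0.0]
contact_force: [1.6, -0.4, 0.2]
gripper_width: 1.0
t 1.03 p [ 0.4336 -0.2265  0.2208] yaw -69.52 F [ 1.6 -0.4  0.2] w 1.0 q7 -0.93
shift [-0.4856 -0.6061  0.0415] turn [-0.0001 -0.0002  0.    ]
```

```bash
python3 -m pendant '[[-0.48,-0.6,0.05,0,0,0],[-0.48,-0.6,0.05,0,0,0],[-0.48,-0.6,0.05,0,0,0],[-0.48,-0.6,0.05,0,0,0],[-0.48,-0.6,0.05,0,0,0]]'; python3 -c "
from h import *
to(.6325,.107,.2)"
```

```text
time_s: 1.45
ee_pos: [0.5402, -0.048, 0.2071]
ee_rot: [0.0, 0.822, -0.57, 0.0]
contact_force: [0.0, -0.6, 0.8]
gripper_width: 0.999
t 1.45 p [ 0.5402 -0.048   0.2071] yaw -69.52 F [ 0.  -0.6  0.8] w 0.999 q7 -1.36
shift [-0.2258 -0.2814  0.0141] turn [ 0.     -0.0001 -0.    ]
```

```bash
python3 -m pendant '[[-0.216,-0.268,0.014,0,0,0],[-0.216,-0.268,0.06,0,0,0],[-0.216,-0.268,0.12,0,0,0],[-0.216,-0.268,0.16,0,0,0],[-0.216,-0.268,0.16,0,0,0]]'; python3 - <<'E'
from h import *
to(.6325,.107,.1)
for n in("top","scene"):
    d=ctrl.snapshot(n); cv2.imwrite(f"pics/{n}2.png",d["image"])
    s,p,R=pose(); print(n,proj(d,p))
E
```

```text
time_s: 1.87
ee_pos: [0.6278, 0.1019, 0.1253]
ee_rot: [-0.001, 0.822, -0.569, -0.0]
contact_force: [-0.3, -0.3, -0.3]
gripper_width: 0.997
t 1.87 p [0.6278 0.1019 0.1253] yaw -69.35 F [-0.3 -0.3 -0.3] w 0.997 q7 -1.65
shift [-0.0061 -0.0123  0.0507] turn [-0.0001  0.0007 -0.    ]
top [[278.96916058 178.33236841]]
scene [[266.49341061 218.18076178]]
```

View pics/top2.png

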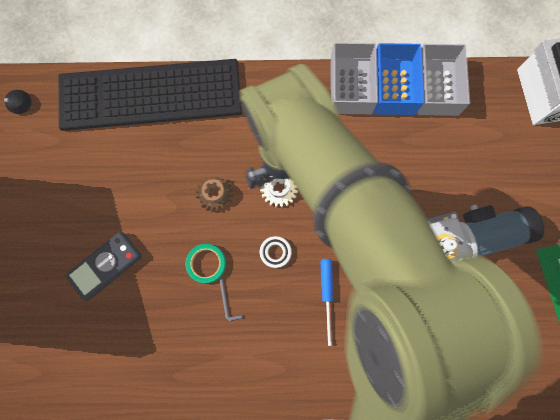

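View pics/scene2.png

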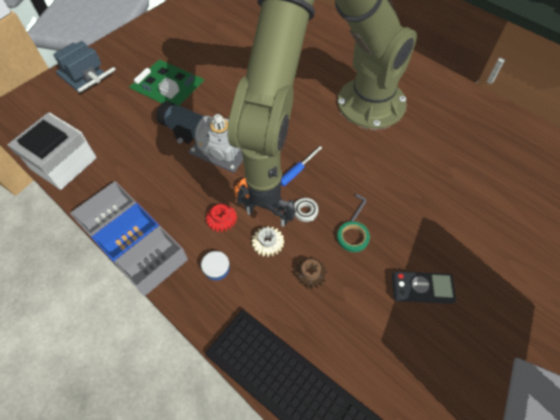

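Top view: the arm hides most of the gear, but the gripper is over it with the jaws clear of the bearing and the brown gear. I'll descend.

```bash
python3 -m pendant '[[-0.006,-0.012,0,0,0,0],[-0.006,-0.013,0.06,0,0,0],[-0.006,-0.013,0.12,0,0,0],[-0.006,-0.013,0.17,0,0,0],[-0.006,-0.013,0.17,0,0,0]]'; python3 - <<'E'
from h import *
to(.633,.1075,.014)
d=ctrl.snapshot("scene"); s=5; cv2.imwrite("pics/s3.png",cv2.resize(d["image"][180:300,200:340],None,fx=s,fy=s,interpolation=2))
E
```

```text
time_s: 2.38
ee_pos: [0.63, 0.101, 0.0387]
ee_rot: [0.003, 0.821, -0.571, -0.002]
contact_force: [-1.6, -0.3, 0.2]
gripper_width: 1.0
t 2.38 p [0.63   0.101  0.0387] yaw -69.6 F [-1.6 -0.3  0.2] w 1.0 q7 -1.69
shift [-0.0102 -0.0104  0.0493] turn [ 0.003 -0.    -0.   ]
```

View pics/s3.png

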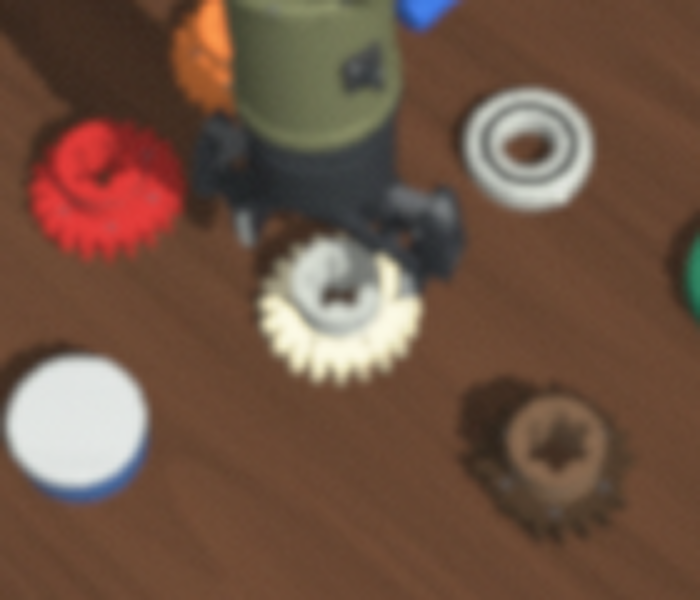

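```bash
python3 -m pendant '[[-0.010,-0.010,0,0,0,0],[-0.010,-0.010,0,0,0,0],[-0.010,-0.010,0.02,0,0,0],[-0.010,-0.010,0.02,0,0,0]]'; python3 - <<'E'
from h import *
to(.633,.1075,.014)
d=ctrl.snapshot("scene"); s=5; cv2.imwrite("pics/s4.png",cv2.resize(d["image"][180:300,200:340],None,fx=s,fy=s,interpolation=2))
E
```

```text
time_s: 2.77
ee_pos: [0.6354, 0.1098, 0.0322]
ee_rot: [-0.0, 0.822, -0.57, 0.0]
contact_force: [0.1, -0.8, -0.9]
gripper_width: 1.003
t 2.77 p [0.6354 0.1098 0.0322] yaw -69.49 F [ 0.1 -0.8 -0.9] w 1.003 q7 -1.7
shift [0.0027 0.0061 0.0364] turn [-0.0003 -0.0001  0.    ]
```

View pics/s4.png

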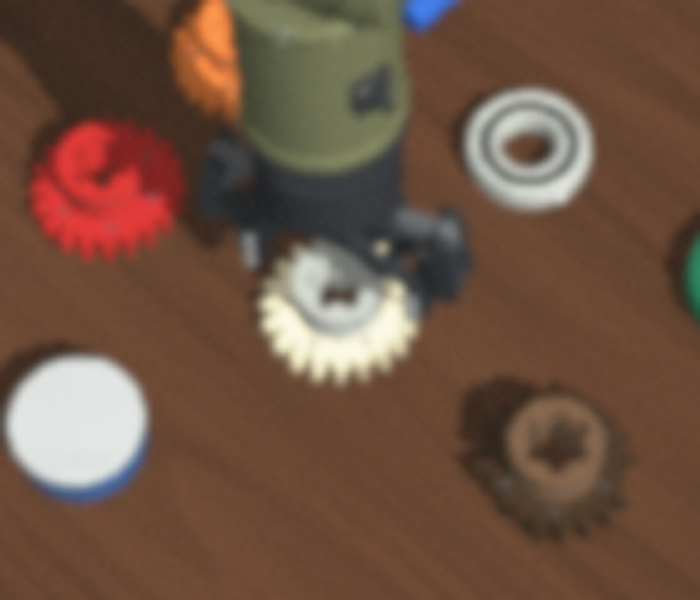

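```bash
python3 -m pendant '[[0.002,0.005,0,0,0,0],[0.002,0.005,0.02,0,0,0],[0.002,0.005,0.034,0,0,0],[0.002,0.005,0.034,0,0,0]]'; python3 - <<'E'
from h import *
to(.633,.1075,.014)
d=ctrl.snapshot("scene"); s=8; cv2.imwrite("pics/s5.png",cv2.resize(d["image"][205:275,225:315],None,fx=s,fy=s,interpolation=2))
E
```

```text
time_s: 3.15
ee_pos: [0.6321, 0.1075, 0.0133]
ee_rot: [0.001, 0.822, -0.57, -0.001]
contact_force: [-0.8, -0.5, -0.4]
gripper_width: 0.998
t 3.15 p [0.6321 0.1075 0.0133] yaw -69.51 F [-0.8 -0.5 -0.4] w 0.998 q7 -1.71
shift [ 0.0006 -0.0017 -0.0015] turn [0.0013 0.0002 0.    ]
```

View pics/s5.png

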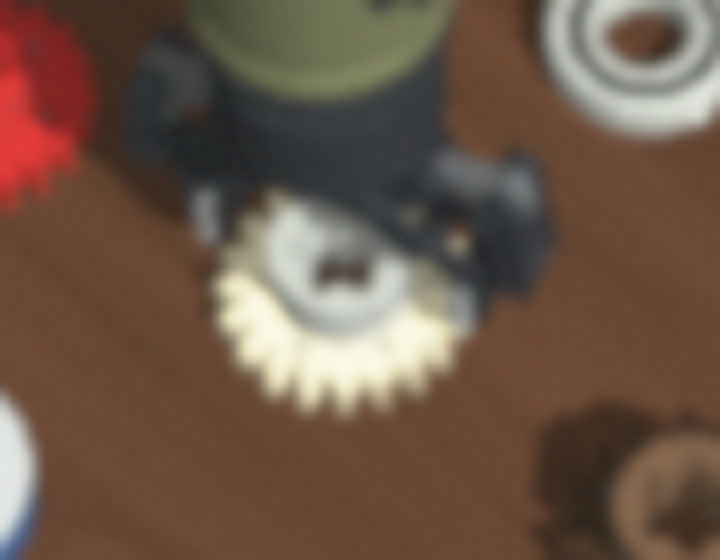

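Scene crop: the pads at (208,215) and (465,300) straddle the boss, which is at about (338,262), so it is centred. I'll close.

```bash
python3 -m pendant '[[0,0,0,0,0,0],[0,0,0,0,0,0],[0,0,0,0,0,0],[0,0,0,0,0,0],[0,0,0,0,0,0]]' 0 70; python3 -c "
from h import *
to(.633,.1075,.014)"
```

```text
time_s: 3.62
ee_pos: [0.6336, 0.108, 0.016]
ee_rot: [-0.0, 0.822, -0.57, 0.0]
contact_force: [-1.7, -0.7, 5.9]
gripper_width: 0.563
t 3.62 p [0.6336 0.108  0.016 ] yaw -69.5 F [-1.7 -0.7  5.9] w 0.563 q7 -1.71
shift [0.0005 0.0016 0.004 ] turn [-0.0005 -0.0002  0.    ]
```

```bash
python3 -m pendant '[[0,0,-0.002,0,0,0],[0,0,-0.02,0,0,0],[0,0,-0.06,0,0,0],[0,0,-0.06,0,0,0],[0,0,-0.06,0,0,0]]'; python3 - <<'E'
from h import *
to(.633,.1075,.014)
d=ctrl.snapshot("scene"); s=8; cv2.imwrite("pics/s6.png",cv2.resize(d["image"][195:265,225:315],None,fx=s,fy=s,interpolation=2))
E
```

```text
time_s: 4.03
ee_pos: [0.634, 0.1083, 0.0461]
ee_rot: [-0.001, 0.822, -0.57, 0.001]
contact_force: [-0.1, 0.8, -3.8]
gripper_width: 0.564
t 4.03 p [0.634  0.1083 0.0461] yaw -69.51 F [-0.1  0.8 -3.8] w 0.564 q7 -1.7
shift [0.0007 0.0026 0.0642] turn [-0.0011 -0.0001  0.    ]
```

View pics/s6.png

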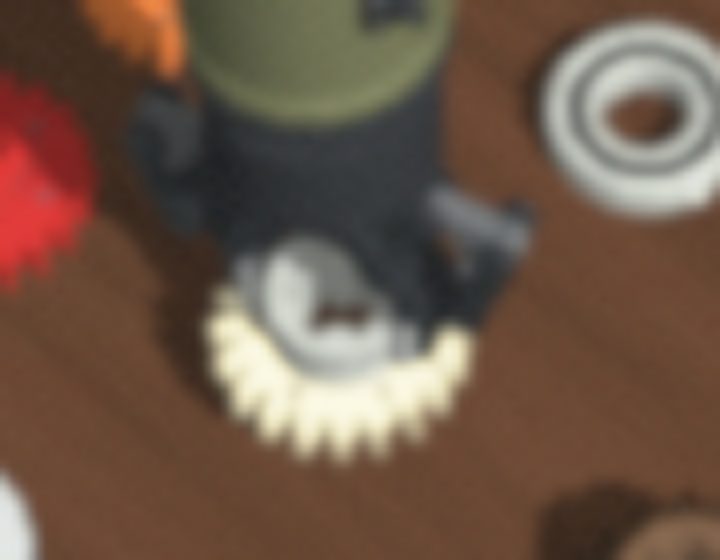

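The gear is gripped and lifted. Next I'll lift higher and carry it over the shaft.

```bash
python3 -m pendant '[[0,0,-0.08,0,0,0],[0,0,-0.16,0,0,0],[0,0,-0.24,0,0,0],[0,0,-0.3,0,0,0],[0,0,-0.3,0,0,0]]' - 90; python3 -c "
from h import *
to(.480,-.2395,.205,-65.5)"
```

```text
time_s: 4.5
ee_pos: [0.6361, 0.109, 0.2014]
ee_rot: [-0.004, 0.822, -0.57, 0.003]
contact_force: [2.3, -0.1, -2.1]
gripper_width: 0.556
t 4.5 p [0.6361 0.109  0.2014] yaw -69.52 F [ 2.3 -0.1 -2.1] w 0.556 q7 -1.63
shift [ 0.5438  0.5363 -0.0117] turn [-0.0046 -0.0008 -0.0335]
```

```bash
python3 -m pendant '[[0.54,0.53,-0.012,0,0,0],[0.54,0.53,-0.012,0,0,0],[0.54,0.53,-0.012,0,0,-0.02],[0.54,0.53,-0.012,0,0,-0.033],[0.54,0.53,-0.012,0,0,-0.033]]' ; python3 -c "
from h import *
to(.480,-.2395,.205,-65.5)"
```

```text
time_s: 4.92
ee_pos: [0.5468, -0.084, 0.197]
ee_rot: [0.001, 0.841, -0.54, -0.001]
contact_force: [0.7, 0.1, -2.1]
gripper_width: 0.562
t 4.92 p [ 0.5468 -0.084   0.197 ] yaw -65.42 F [ 0.7  0.1 -2.1] w 0.562 q7 -1.24
shift [ 0.2272  0.2509 -0.0158] turn [0.0009 0.0005 0.0007]
```

```bash
python3 -m pendant '[[0.218,0.241,-0.012,0,0,0],[0.218,0.241,-0.012,0,0,0],[0.218,0.241,-0.012,0,0,0],[0.218,0.241,-0.012,0,0,0],[0.218,0.241,-0.012,0,0,0]]' ; python3 - <<'E'
from h import *
to(.480,-.2395,.205,-65.5)
for n in("top","scene"):
    d=ctrl.snapshot(n); cv2.imwrite(f"pics/{n}7.png",d["image"])
E
```

```text
time_s: 5.33
ee_pos: [0.4788, -0.241, 0.2028]
ee_rot: [0.003, 0.838, -0.546, -0.001]
contact_force: [-0.7, -1.3, -2.9]
gripper_width: 0.56
t 5.33 p [ 0.4788 -0.241   0.2028] yaw -66.23 F [-0.7 -1.3 -2.9] w 0.56 q7 -0.93
shift [-0.0017 -0.0034 -0.0043] turn [ 0.0031 -0.0008 -0.0061]
```

View pics/top7.png

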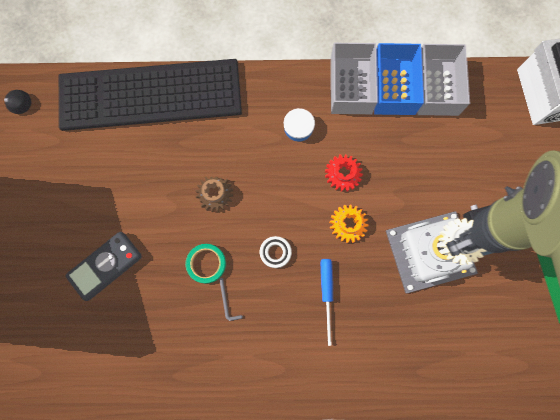

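View pics/scene7.png

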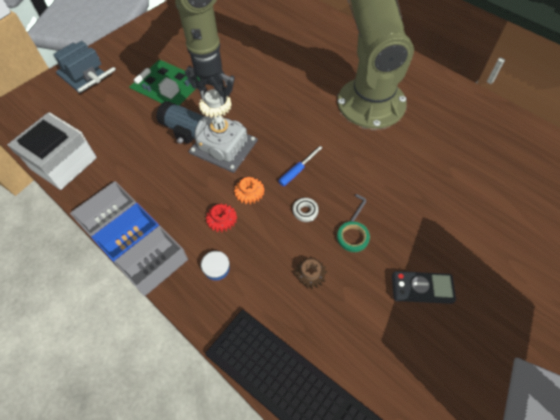

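```bash
python3 -m pendant '[[-0.001,-0.002,0.02,0,0,0],[-0.001,-0.002,0.05,0,0,0],[-0.001,-0.002,0.05,0,0,0],[-0.001,-0.002,0.05,0,0,0]]' ; cat > look.py <<'E'
from h import *
import sys
R=(0,0,255);B=(255,0,0);G=(0,200,0)
to(.480,-.2395,.17,-65.5)
tag=sys.argv[1]; off=float(sys.argv[2]) if len(sys.argv)>2 else .016
out=[]
for n in("top","scene"):
    s,p,_=pose(); M=_.as_matrix()
    d=ctrl.snapshot(n); zu=p[2]-off; ax=M[:,2]
    c=lambda h: p+ax*(p[2]-(zu+h))
    pol=[(circ(*c(0),.044),B),(circ(*c(.016),.044),G),(circ(*c(.042),.025),R)]
    u,v=np.round(proj(d,c(.0))[0]).astype(int)
    out+= [np.vstack([overlay(d,[],(u,v),30,300),overlay(d,pol,(u,v),30,300)])]
cv2.imwrite(f"pics/{tag}.png",np.hstack(out))
E
python3 look.py l1
```

```text
time_s: 5.77
ee_pos: [0.4846, -0.2287, 0.1782]
ee_rot: [-0.0, 0.842, -0.54, -0.002]
contact_force: [0.8, -0.0, -2.6]
gripper_width: 0.564
t 5.77 p [ 0.4846 -0.2287  0.1782] yaw -65.37 F [ 0.8 -0.  -2.6] w 0.564 q7 -0.95
shift [0.0159 0.0174 0.0163] turn [0.0007 0.0013 0.0011]
```

View pics/l1.png

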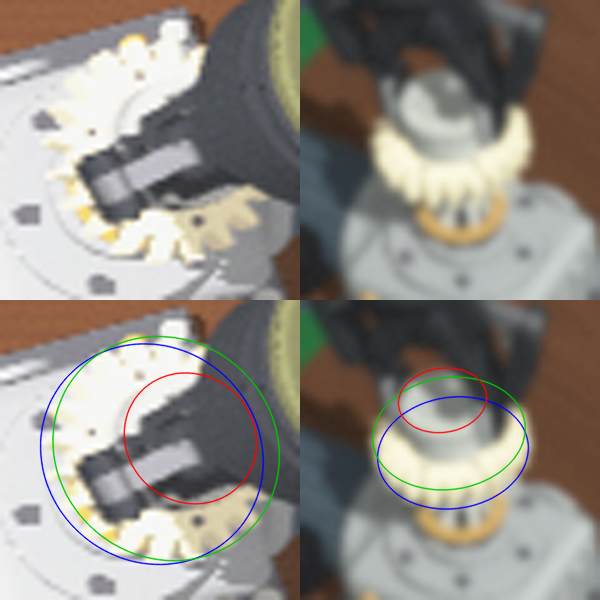

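```bash
python3 -m pendant '[[0,0,0,0,0,0],[0,0,0,0,0,0],[0,0,0,0,0,0]]' ; python3 look.py l2; python3 -c "
from h import *
to(.480,-.2395,.17,-65.5)"
```

```text
time_s: 6.12
ee_pos: [0.4851, -0.2306, 0.1799]
ee_rot: [-0.0, 0.841, -0.541, 0.0]
contact_force: [-0.2, 0.3, -1.9]
gripper_width: 0.558
t 6.12 p [ 0.4851 -0.2306  0.1799] yaw -65.53 F [-0.2  0.3 -1.9] w 0.558 q7 -0.95
shift [0.012  0.0166 0.0198] turn [-0.0002 -0.0003 -0.0003]
t 6.22 p [ 0.4849 -0.2307  0.1798] yaw -65.55 F [-0.7  0.2 -3.4] w 0.559 q7 -0.95
shift [0.012  0.0163 0.0196] turn [-0.0002 -0.0002 -0.0004]
```

View pics/l2.png

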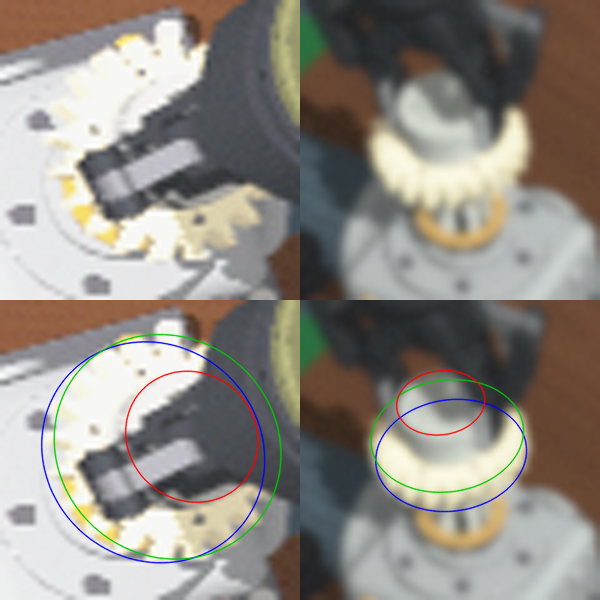

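```bash
python3 - <<'E'
from h import *
import pickle
from scipy.optimize import least_squares
T,S=pickle.load(open("snap.pkl","rb"))
q=np.array([(18,148),(62,305),(227,355),(342,237),(305,75)])
P=np.array([ray(T,265+(u+.5)/13-.5,173+(v+.5)/13-.5,.016) for u,v in q])
ks=[np.radians(60*k) for k in range(6)]
def res(a,P=P):
    r=[]
    for p in P:
        ph=np.arctan2(p[1]-a[1],p[0]-a[0]); k=np.round((ph-a[2])/(np.pi/3))
        t=a[2]+k*np.pi/3; r+=[p[0]-a[0]-a[3]*np.cos(t),p[1]-a[1]-a[3]*np.sin(t)]
    return r
s=least_squares(res,[.632,.1065,np.radians(15),.03],x_scale=[.01,.01,.1,.01]); print(s.x[:2],np.degrees(s.x[2])%60,s.x[3],np.sqrt(s.cost*2/5))
d=ctrl.snapshot("top"); st,p,_=pose(); pickle.dump((d,p),open("hov.pkl","wb"))
u,v=np.round(proj(d,[p[0],p[1],p[2]-.016])[0]).astype(int); print(u,v,p)
cv2.imwrite("pics/l3.png",overlay(d,[],(u,v-1),27,594))
E
```

```text
[0.63364831 0.10683078] 13.538074323973479 0.03053209170078378 0.000550401518589547
450 240 [ 0.4848597  -0.23068885  0.17972765]
```

View pics/l3.png

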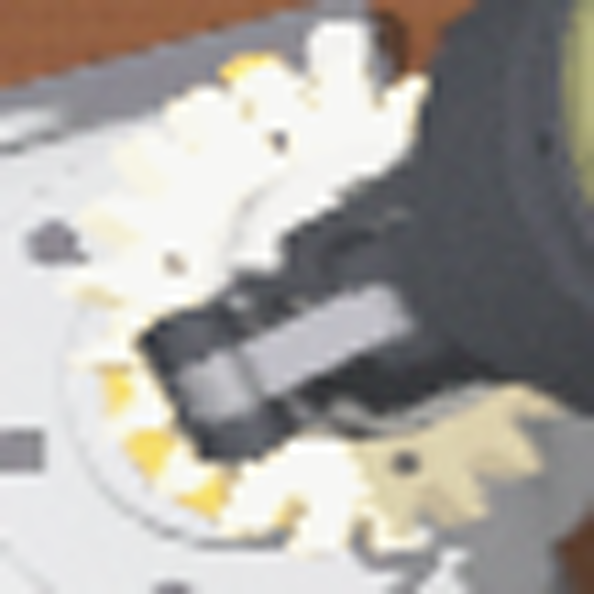

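```bash
python3 - <<'E'
from h import *
import pickle
from scipy.optimize import least_squares
d,p=pickle.load(open("hov.pkl","rb"))
for off in (.0,):
  P=np.array([ray(d,423+(u+.5)/11-.5,212+(v+.5)/11-.5,p[2]+off) for u,v in [(278,140),(174,262),(403,461)]])
  def res(a):
    r=[]
    for q in P:
        ph=np.arctan2(q[1]-a[1],q[0]-a[0]); k=np.round((ph-a[2])/(np.pi/3))
        t=a[2]+k*np.pi/3; r+=[q[0]-a[0]-.0305*np.cos(t),q[1]-a[1]-.0305*np.sin(t)]
    return r
  s=least_squares(res,[p[0],p[1],np.radians(18)],x_scale=[.01,.01,.1]); print(s.x[:2],np.degrees(s.x[2])%60,np.sqrt(s.cost*2/3), "minus tcp",s.x[:2]-p[:2])
  print(P)
E
```

```text
[ 0.48485986 -0.2317959 ] 16.559270729603735 0.0005759055132482358 minus tcp [ 1.55074065e-07 -1.10704675e-03]
[[ 0.51357011 -0.22290634  0.17972765]
 [ 0.49196787 -0.20267966  0.17972765]
 [ 0.456131   -0.24013708  0.17972765]]
```

```bash
python3 -c "
from h import *
to(.480,-.239,.165,-64)"; python3 -m pendant '[[0.011,0.016,0.01,0,0,-0.0125],[0.011,0.016,0.028,0,0,-0.0125],[0.011,0.016,0.028,0,0,-0.0125],[0.011,0.016,0.028,0,0,-0.0125],[0.011,0.016,0.028,0,0,-0.0125]]' ; python3 look.py l4;  python3 -c "
from h import *
to(.480,-.239,.165,-64)"
```

```text
t 6.27 p [ 0.4849 -0.2307  0.1797] yaw -65.55 F [-0.6  0.4 -3.3] w 0.559 q7 -0.95
shift [0.0111 0.0157 0.0295] turn [-0.0001 -0.0002 -0.0129]
time_s: 6.68
ee_pos: [0.48, -0.2385, 0.1654]
ee_rot: [-0.0, 0.848, -0.53, -0.0]
contact_force: [-0.1, 0.4, -3.1]
gripper_width: 0.562
t 6.68 p [ 0.48   -0.2385  0.1654] yaw -64.05 F [-0.1  0.4 -3.1] w 0.562 q7 -0.92
shift [ 0.0018  0.0009 -0.0091] turn [-0.0001  0.0002  0.0121]
t 6.78 p [ 0.4802 -0.2386  0.1657] yaw -64.03 F [-0.5  0.5 -2.9] w 0.558 q7 -0.92
shift [0.0006 0.0006 0.0014] turn [-0.0002 -0.0001 -0.0003]
```

View pics/l4.png

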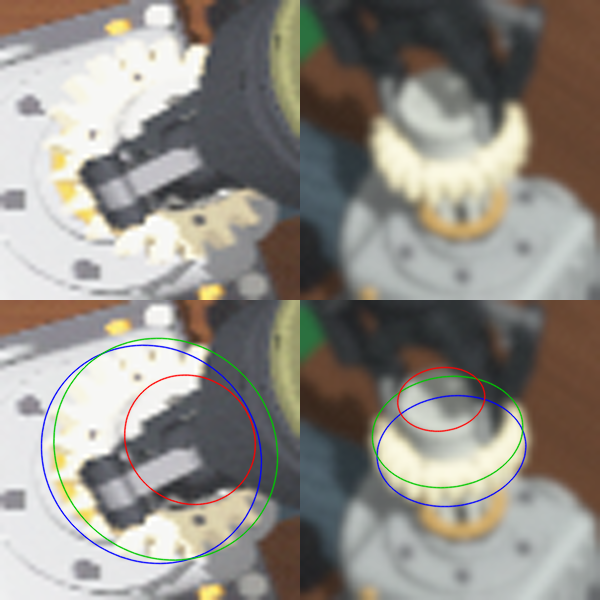

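```bash
python3 -m pendant '[[0.0006,0.0006,0.01,0,0,0],[0.0006,0.0006,0.02,0,0,0],[0.0006,0.0006,0.031,0,0,0],[0.0006,0.0006,0.031,0,0,0]]' ; python3 -c "
from h import *
to(.480,-.239,.144,-64); print(ctrl.get_state()['ft_torque'])"
```

```text
time_s: 7.12
ee_pos: [0.4791, -0.2392, 0.1487]
ee_rot: [0.0, 0.848, -0.53, -0.001]
contact_force: [0.8, 0.1, -4.0]
gripper_width: 0.559
t 7.12 p [ 0.4791 -0.2392  0.1487] yaw -64.04 F [ 0.8  0.1 -4. ] w 0.559 q7 -0.93
shift [ 0.0005 -0.0017  0.0094] turn [ 0.0005  0.0006 -0.0004]
[-0.06354677 -0.06350187  0.02763627]
```

The nose is in the bore with no side force. I'll continue down through the key tops slowly.

```bash
python3 -m pendant '[[0.0005,-0.001,0.006,0,0,0],[0.0005,-0.001,0.012,0,0,0],[0.0005,-0.001,0.02,0,0,0],[0.0005,-0.001,0.02,0,0,0]]' ; python3 -c "
from h import *
to(.480,-.239,.13,-64); print(ctrl.get_state()['ft_torque'])"
```

```text
time_s: 7.45
ee_pos: [0.4798, -0.2392, 0.1392]
ee_rot: [0.0, 0.848, -0.53, -0.001]
contact_force: [-0.2, -0.2, -4.5]
gripper_width: 0.558
t 7.45 p [ 0.4798 -0.2392  0.1392] yaw -64.04 F [-0.2 -0.2 -4.5] w 0.558 q7 -0.94
shift [-0.0002 -0.0006  0.0183] turn [ 0.0004  0.0005 -0.0004]
[-0.03553535 -0.01201089  0.02017648]
```

```bash
python3 -m pendant '[[0,0,0.01,0,0,0],[0,0,0.02,0,0,0],[0,0,0.028,0,0,0],[0,0,0.028,0,0,0]]' ; python3 -c "
from h import *
to(.480,-.239,.111,-64); print(ctrl.get_state()['ft_torque'])"
```

```text
time_s: 7.78
ee_pos: [0.4798, -0.2393, 0.125]
ee_rot: [0.0, 0.848, -0.53, -0.001]
contact_force: [-0.4, 0.1, -3.5]
gripper_width: 0.559
t 7.78 p [ 0.4798 -0.2393  0.125 ] yaw -64.04 F [-0.4  0.1 -3.5] w 0.559 q7 -0.95
shift [-0.0003 -0.0005  0.028 ] turn [ 0.0003  0.0004 -0.0004]
[-0.0709893 -0.0162424  0.0122277]
```

The splines are meshed: the underside is at about .109 and nothing resists. Now I'll press against the washer with a firmer grip.

```bash
python3 -m pendant '[[0,0,0,0,0,0],[0,0,0.008,0,0,0],[0,0,0.016,0,0,0],[0,0,0.02,0,0,0],[0,0,0.02,0,0,0]]' - 115; python3 -c "
from h import *
to(.480,-.239,.111,-64); print(ctrl.get_state()['ft_torque'])"
```

```text
time_s: 8.2
ee_pos: [0.4803, -0.2395, 0.1162]
ee_rot: [0.0, 0.848, -0.53, 0.0]
contact_force: [-2.9, -1.1, 4.5]
gripper_width: 0.552
t 8.2 p [ 0.4803 -0.2395  0.1162] yaw -64.05 F [-2.9 -1.1  4.5] w 0.552 q7 -0.96
shift [-0.0012  0.0001  0.0103] turn [-0.0001 -0.0003 -0.0004]
[ 0.0241062   0.48431121 -0.04502009]
```

```bash
python3 -m pendant '[[0,0,0.004,0,0,0],[0,0,0.008,0,0,0],[0,0,0.01,0,0,0],[0,0,0.01,0,0,0]]'; python3 -c "
from h import *
to(.480,-.239,.111,-64); print(ctrl.get_state()['ft_torque'])"
```

```text
time_s: 8.53
ee_pos: [0.4803, -0.2395, 0.1118]
ee_rot: [0.0, 0.848, -0.53, 0.001]
contact_force: [-4.4, 0.0, 9.5]
gripper_width: 0.553
t 8.53 p [ 0.4803 -0.2395  0.1118] yaw -64.05 F [-4.4  0.   9.5] w 0.553 q7 -0.96
shift [-0.0012  0.0002  0.0017] turn [-0.0001 -0.0005 -0.0005]
[ 0.11716736  0.79777585 -0.02492932]
```

```bash
python3 -m pendant '[[0,0,0.003,0,0,0],[0,0,0.006,0,0,0],[0,0,0.006,0,0,0],[0,0,0.006,0,0,0]]'; python3 -c "
from h import *
to(.480,-.239,.111,-64); print(ctrl.get_state()['ft_torque'])"
```

```text
time_s: 8.87
ee_pos: [0.4805, -0.2395, 0.111]
ee_rot: [0.0, 0.848, -0.53, 0.001]
contact_force: [-10.0, 2.7, 30.4]
gripper_width: 0.557
t 8.87 p [ 0.4805 -0.2395  0.111 ] yaw -64.07 F [-10.    2.7  30.4] w 0.557 q7 -0.96
shift [-0.0013  0.0004 -0.    ] turn [-0.0003 -0.0013 -0.0005]
[ 0.83657484  2.20244158 -0.07242351]
```

Hard stop reached: the TCP is at .111, so the underside is at .095, and the force jumped to 30 N. I'll relieve the side load a little and look.

```bash
python3 -m pendant '[[-0.0006,0.0012,0,0,0,0],[-0.0006,0.0012,0,0,0,0],[-0.0006,0.0012,0,0,0,0]]'; python3 look.py l5; python3 - <<'E'
from h import *
to(.480,-.239,.111,-64); print(ctrl.get_state()['ft_torque'])
x,y=.480,-.2395; z=.095
R=(0,0,255);B=(255,0,0);G=(0,200,0)
out=[]
for n,c in(("scene",(222,120)),("top",(450,240))):
    d=ctrl.snapshot(n)
    pol=[(circ(x,y,z,.044),B),(circ(x,y,z+.042,.025),R),(circ(x,y,.142,.0095),G)]
    out.append(np.vstack([overlay(d,[],c,25,300),overlay(d,pol,c,25,300)]))
cv2.imwrite("pics/l6.png",np.hstack(out))
E
```

```text
time_s: 9.12
ee_pos: [0.4804, -0.2395, 0.111]
ee_rot: [0.0, 0.848, -0.53, 0.002]
contact_force: [-8.3, 3.7, 29.3]
gripper_width: 0.555
t 9.12 p [ 0.4804 -0.2395  0.111 ] yaw -64.05 F [-8.3  3.7 29.3] w 0.555 q7 -0.96
shift [ 0.      0.0005 -0.118 ] turn [-0.0008 -0.0015  0.012 ]
t 9.22 p [ 0.4804 -0.2395  0.111 ] yaw -64.06 F [-8.4  2.4 28.5] w 0.557 q7 -0.96
shift [-0.0013  0.0003 -0.    ] turn [-0.0008 -0.0015 -0.0005]
[ 0.8014438   1.84375318 -0.02887803]
```

View pics/l6.png

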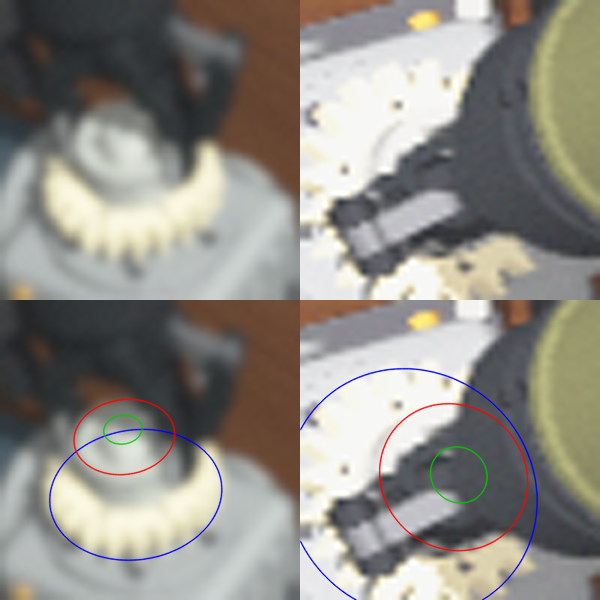

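The scene view shows the rim sitting on the model outline for an underside at 95 mm, with the nose standing out of the boss. One short hold will show whether it creeps, then I'll hand in.

```bash
python3 -m pendant '[[0,0,0,0,0,0],[0,0,0,0,0,0],[0,0,0,0,0,0],[0,0,0,0,0,0],[0,0,0,0,0,0]]'; python3 -c "
from h import *
print(ctrl.finish_job())"
```

```text
time_s: 9.73
ee_pos: [0.4804, -0.2395, 0.111]
ee_rot: [0.0, 0.848, -0.53, 0.002]
contact_force: [-7.1, 2.5, 28.9]
gripper_width: 0.557
the job is handed in; nothing more can be done
None
```

The new white-rimmed gear is on the splined shaft, pressed fully home and still held there, so you can tighten the grub screw. The job took 9.7 s of the 35 s allowed, and I touched nothing else on the bench.

- **Fitting:** I gripped the gear by its boss and turned it about 5.5° in all to line up with the keys. The splines meshed at the first try with no measurable resistance.
- **Depth:** The tool stopped at 111.0 mm. That puts the gear's underside 95 mm above the bench, which is 47 mm below the shaft end, as specified. The push rose from about 10 N to 30 N over the last 0.8 mm, so the washer is on its hard stop. The camera view agrees: the rim matches the outline for fully home, and the nose shows at the boss.
- **Hold:** It is pressed down with about 29 N and gripped at 115 N. The height did not change over a 0.4 s hold.
- **Small disagreements:** A side force of about 7–8 N along x remains, and a small sideways correction only partly removed it. On the bench the two cameras disagreed on the gear's position by up to about 6 mm in my first rough readings and about 1–2 mm from the rim outline.
- **Grub screw:** I could not make it out in the pictures, so I did not check that the gripper fingers leave it clear.

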